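# Swing the magnifier over the pill box

### The job

Swing the arm of the magnifying lamp round on its post so that the lens stands centred over the green pill box, ready for someone to fill its compartments, then let go. Leave the pill box and the blue dish of bobby pins where they stand.

Things in the scene. Friction and masses are not known exactly. Their poses are not given: they have to be found in the camera images.
- lens_arm (a joint): Angle of the magnifier's swing arm about the vertical post (rad). 0: the arm points along the lamp foot's front, which is roughly towards the robot (within 0.3 rad); grows counter-clockwise seen from above (for an arm pointing to the robot, towards -y). Range -1.3 to 1.3; it starts within 0.3 of 0. The hinge is a little stiff (under 1 N at the knob moves it slowly) and stays where it is left.
- lamp_hinge (a point): Point on the vertical hinge axis of the white magnifying lamp, at the height of its arm (168 mm above the shelf). The lamp's foot (110 mm disc) and post are fixed to the shelf; the hinge cap, the lamp's highest point there, ends at 183 mm.
- lens_centre (a point): Centre of the round lens in its white ring (104 mm across, 16 mm thick, underside 160 mm above the shelf), on the swing arm, 170 mm from the hinge axis. It swings level on a circle about the hinge axis.
- swing_knob (a point): Grip point on the black upright knob at the free end of the swing arm, beyond the lens: round, 18 mm across, its top 225 mm above the shelf, standing 51 mm proud of the arm; this point is 205 mm up, 20 mm below the top, on the knob's axis, 240 mm from the hinge axis, in line with hinge and lens.
- pillbox_centre (a point): Centre of the loose green plastic pill box, 84 x 56 x 24 mm with six hinged lids (all shut), 12 mm above the shelf. It lies to one side of the lamp's front, about under the lens's circle (within 12 mm of it).
- dish_centre (a point): Middle of the loose blue ceramic dish with bobby pins, 88 mm across the rim, 24 mm high; point 12 mm above the shelf. It stands on the other side, also under the lens's circle: the wrong place for the lens.
Not all that is in view belongs to the job. There is more than one size of the part that bears pillbox_centre; the job needs the largest.

How it is judged:
At the end, for the whole second after the job is handed in: The lens's centre stands within 18 mm, seen from above, of the pill box's centre, and the arm is at rest (horizontal distance between lens_centre and pillbox_centre below 0.018 m and velocity of joint lens_arm between -0.03 and 0.03 rad/s); the robot touches nothing.
It fails at once if the pill box is moved more than 15 mm (distance of pillbox_centre from where it was at the start of the episode above 0.015 m).
It fails at once if the dish is moved more than 15 mm (distance of dish_centre from where it was at the start of the episode above 0.015 m).
It also fails if it takes over 35 s, if anything falls off the work surface, if the arm or the gripper's body presses on something with over 40 N, if the wrist force passes 120 N, or if a joint passes its speed limit or range.

### The arm

A 6-joint arm with a two-finger parallel gripper is mounted at the origin on the work surface. World frame = base frame: x ahead of the robot, y to its left, z up, the work surface at z = 0. Lengths are in m, angles in rad, forces in N, time in s.
With the tool pointing down it reaches from about 0.35 to 0.975 m from the base axis. Payload 17.4 kg.
Tool frame: the origin (TCP) lies at the very end of the fingers, on their centre line; the grasp point (between the pads) lies grip_point_offset behind it (grip_point_offset is the distance from the TCP to the grasp point, in m); z points along the fingers, y is the line along which they close (so a half turn about z gives the same grasp; the last joint's range is limited). The gripper opens to 85 mm and grips with 20 to 120 N. Pads are 22 mm wide; open, the fingers measure 114 mm over their backs; the gripper's body (76 mm by 85 mm) begins 54 mm behind the grasp point. The pads swing forward as they close: fully open they stand 13 mm farther back than shut.
Start: joints at [-1.209, 0.116, 1.442, -0, 1.584, -0.038], TCP at [0.263, -0.622, 0.231] pointing down, gripper open.
Joint ranges: [-2.83, 2.83], [-0.83, 2.19], [0.07, 2.5], [-1.14, 4.28], [0.01, 3], [-2.97, 2.97]. Speed limits (rad/s): [1.89, 1.89, 2.22, 3.14, 3.14, 3.14].

### API

Orientations are given as a rotation vector (axis times angle).
In Python, from cell import read_state, capture, finish_job, grip_point_offset gives the robot as it stands. The module is installed in compiled form; this text tells all that it offers.
- The arm moves only by the shell command python3 -m pendant 'ROWS' [OPENING]. ROWS is JSON, a list that holds one entry, the list of rows, each a list of 4 numbers: the shift along the world's x, y, z in cm, then the turn about the world's z in units of 8 degrees (1.0 is 8 degrees). In form: [[[dx, dy, dz, turn], ...]]. A call has exactly 8 rows; each row shifts and turns the commanded pose from where the row before left it; what a row does not reach is not made up. A row lasts 1/10 s, in which the tool goes at most 50 mm and 8.59 degrees, less where a joint would pass 70% of its speed; a pose out of reach is approached as far as the arm can. A call is refused whole if a number of a shift passes 5 or a number of a turn 1, either way. A call with a gripper value outside its range is refused whole. OPENING is the opening, from 0 (shut) to 1 (fully open), set as the call begins (- or left out, the last holds). The fingers move at their own pace and stop on an object; the grip force is fixed at half the most. Time passes only in rows, so rows that do not move let the fingers close, or fill a call up. It gives the time, the measured TCP pose, the force, the opening and the grip force at its end, in the units of the state.
- read_state(): the state, without advancing time (a new reading comes with each control period).
- capture(name): name is "side" or "top" or "wrist"; returns a dict with "pixels" (420x560x3 uint8, red, green, blue), "K" (3x3 intrinsics, pixels), "distortion" ([k1, k2, p1, p2, k3] as OpenCV has them; the pictures are not rectified), "R" (3x3) and "t" (3): a world point X has camera coordinates R X + t; the wrist camera has in their place "T_tool_cam" (4x4, takes a point from camera to tool coordinates, whose origin is the TCP and whose axes are the flange's). Camera axes: x right, y down, z forward; pixel columns grow to the right and rows downward; lengths in m; the calibration is good to about 2 mm. A picture is of the moment at which its call begins: read the wrist's pose just before it. There is no depth.
- finish_job(): hands the job in; it is judged then, once.
The state is a dict: "time": time; "joints": joint angles; "qd": joint speeds; "joint_torque": joint torques, N m; "eef_pos": TCP position; "ee_rot": TCP orientation; "force": force on the tool from outside, world axes, zero at the start; "ft_torque": the same for the moment, N m; "finger_gap": finger opening in m; "grasp_force": force on a finger pad.
Only numpy, scipy, OpenCV 4.12 (cv2) and the standard library are available. Lean on these libraries where they do the work, as an engineer would, in place of code of your own. Each camera call takes 0.05 s, during which the arm holds its last target. There are 200 camera calls.

## Working session

There is one attempt and no reset: what is moved stays moved. The work goes in short steps, Python scripts to look and compute and a shell command to move; the robot and the scene stay as the last step left them, time stands still between calls to the robot, and variables do not carry over. Pictures are saved under pics/ and viewed, at most 10 in all, crops included, and the job is handed in when it is done.

```bash
mkdir -p pics
python3 - <<'E'
from cell import *
import cv2,pickle
s=read_state();print(s['eef_pos'],s['ee_rot'],s['finger_gap'],grip_point_offset)
for n in("top","side"):
    c=capture(n);pickle.dump(c,open(n+'.pkl','wb'));cv2.imwrite(f'pics/{n}1.png',c['pixels'][:,:,::-1])
    print(n,c['K'],c['distortion'],-c['R'].T@c['t'])
E
```

```text
[ 0.26264981 -0.62159445  0.23054506] [-3.07786650e+00 -6.23562610e-01  2.55976185e-04] 0.08565175561177743 0.0187
top [[476.34878236   0.         281.2988163 ]
 [  0.         476.34878236 203.72239172]
 [  0.           0.           1.        ]] [-0.02648465  0.          0.          0.          0.        ] [0.48642659 0.01006056 0.9975596 ]
side [[500.1543293    0.         273.8006908 ]
 [  0.         500.1543293  208.28267839]
 [  0.           0.           1.        ]] [-0.13730143  0.          0.          0.          0.        ] [ 0.48282886 -0.71186896  0.6723356 ]
```

View pics/top1.png

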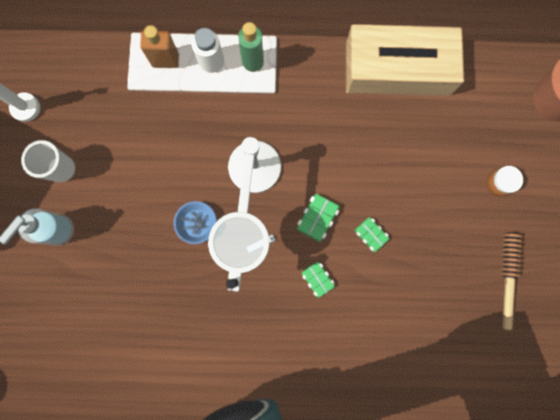

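View pics/side1.png

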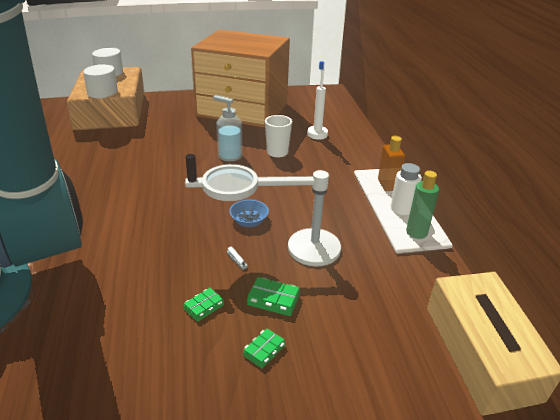

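```bash
cat > h.py <<'E'
import pickle,cv2,numpy as np
def load(n): return pickle.load(open(n+'.pkl','rb'))
def ray(c,uv,z):
    n=cv2.undistortPoints(np.array([[uv]],float),c['K'],np.array(c['distortion']))[0,0]
    o=-c['R'].T@c['t'];d=c['R'].T@np.array([*n,1]);return o+d*(z-o[2])/d[2]
def proj(c,X):
    r=cv2.Rodrigues(c['R'])[0];return cv2.projectPoints(np.array([X],float),r,c['t'],c['K'],np.array(c['distortion']))[0][0,0]
E
python3 - <<'E'
from h import *
c=load('top');p=c['pixels'].astype(int)
m=((p[...,1]>1.6*p[...,0])&(p[...,1]>1.4*p[...,2])&(p[...,1]>45)).astype('uint8')
m=cv2.morphologyEx(m,cv2.MORPH_CLOSE,np.ones((5,5)))
for k in cv2.findContours(m,0,1)[0]:
    if cv2.contourArea(k)<150: continue
    r=cv2.minAreaRect(k); w=np.array([ray(c,q,.024)[:2] for q in cv2.boxPoints(r)])
    print(r,w.mean(0).round(4),[round(np.linalg.norm(w[i]-w[i+1]),3) for i in(0,1)])
for n,uv,z in(('hinge',(250.5,145),.183),('lens',(239,242.5),.176),('knobtop',(232,283),.225),('dish',(195,222),.024),('foot',(254.5,166),.005)): print(n,ray(c,uv,z).round(4))
cv2.imwrite('pics/crop.png',cv2.resize(c['pixels'][130:310,170:400,::-1],None,fx=3.3,fy=3.3,interpolation=2))
E
```

```text
((317.88458251953125, 279.0768737792969), (30.508512496948242, 19.691858291625977), 56.3099365234375) [ 0.4666 -0.0754] [np.float64(0.04), np.float64(0.061)]
((371.7500305175781, 234.25003051757812), (29.698482513427734, 19.091880798339844), 45.0) [ 0.5595 -0.1852] [np.float64(0.04), np.float64(0.06)]
((317.52984619140625, 217.0160675048828), (26.549589157104492, 40.4339485168457), 28.300758361816406) [ 0.5929 -0.0736] [np.float64(0.084), np.float64(0.055)]
hinge [0.7   0.059 0.183]
lens [0.5292 0.0744 0.176 ]
knobtop [0.4618 0.0797 0.225 ]
dish [0.5773 0.1777 0.024 ]
foot [0.701  0.0599 0.005 ]
```

View pics/crop.png

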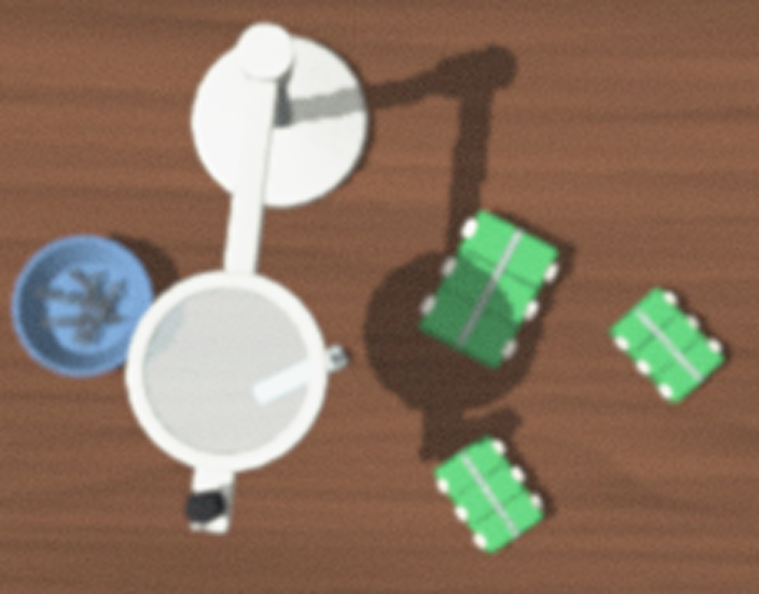

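The crop shows three green boxes: (319,217) measures 84x55 mm, while (372,234) and (319,280) both measure about 61x40 mm. I choose (319,217), the largest. The geometry agrees with the description: hinge to lens 171 mm, hinge to knob 239 mm, hinge to box 170 mm. The knob is at about (0.461, 0.080) and the swing needed is about +0.98 rad. I'll approach it high.

```bash
python3 -m pendant '[[[1.2,4.2,1,-0.45],[1.2,4.2,1,-0.45],[1.2,4.2,1,-0.45],[1.2,4.2,1,-0.45],[1.2,4.2,1,-0.45],[1.2,4.2,1,-0.45],[1.2,4.2,1,-0.45],[1.2,4.2,1,-0.45]]]' 0.6; python3 -m pendant '[[[1.2,4,0,0],[1.2,4,0,0],[1.2,4,0,0],[1.2,4,0,0],[1.2,4,0,0],[1.2,4,0,0],[1.2,4,0,0],[0,0,0,0]]]'
```

```text
time: 0.9
eef_pos: [0.3587, -0.284, 0.3115]
ee_rot: [-3.137, 0.166, 0.0]
force: [1.0, -0.5, 0.8]
finger_gap: 0.0512
grasp_force: 0.0
time: 1.7
eef_pos: [0.4432, -0.002, 0.3108]
ee_rot: [-3.137, 0.154, 0.001]
force: [-0.5, 0.2, 0.1]
finger_gap: 0.0517
grasp_force: 0.0
```

```bash
python3 -m pendant '[[[0.6,2.7,0,0],[0.6,2.7,0,0],[0.6,2.7,0,0],[0,0,0,0],[0,0,0,0],[0,0,0,0],[0,0,0,0],[0,0,0,0]]]'
python3 - <<'E'
from cell import *
import cv2,pickle,numpy as np
from scipy.spatial.transform import Rotation as Ro
s=read_state();c=capture('wrist')
T=np.eye(4);T[:3,:3]=Ro.from_rotvec(s['ee_rot']).as_matrix();T[:3,3]=s['eef_pos']
W=np.linalg.inv(T@c['T_tool_cam']);c['R']=W[:3,:3];c['t']=W[:3,3]
pickle.dump(c,open('wrist.pkl','wb'))
cv2.imwrite('pics/w1.png',c['pixels'][:,:,::-1])
from h import proj
print(s['eef_pos'],proj(c,(.4615,.0797,.225)),proj(c,s['eef_pos']),proj(c,(.593,-.0736,.024)))
E
```

```text
time: 2.5
eef_pos: [0.4607, 0.0745, 0.3114]
ee_rot: [3.137, -0.163, 0.0]
force: [-0.0, -0.2, 0.5]
finger_gap: 0.0512
grasp_force: 0.0
[0.46066005 0.07454514 0.3114035 ] [269.33144309 216.84348997] [276.24945083 273.46224784] [394.05038122  41.36986811]
```

View pics/w1.png

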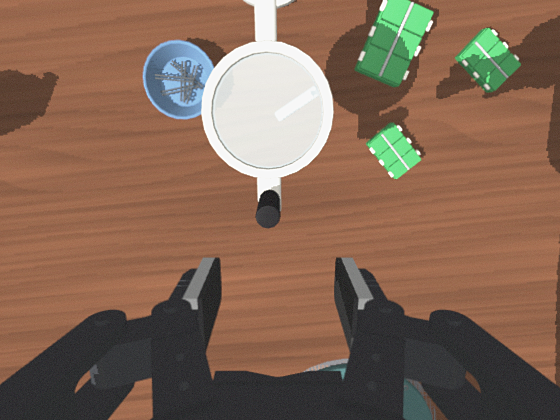

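The wrist picture shows the knob top at (268,215), against a prediction of (269,217), and the big box at (394,41) as predicted. I'll lower over the knob and cage it.

```bash
python3 -m pendant '[[[0.1,0.5,-2,0],[0,0,-3,0],[0,0,-3,0],[0,0,-2.5,0],[0,0,-1.7,0],[0,0,0,0],[0,0,0,0],[0,0,0,0]]]'; python3 -m pendant '[[[0,0,0,0],[0,0,0,0],[0,0,0,0],[0,0,0,0],[0,0,0,0],[0,0,0,0],[0,0,0,0],[0,0,0,0]]]' 0.27
python3 - <<'E'
import numpy as np
h=np.array([.700,.059]);k0=np.array([.4615,.0797]);t0=np.arctan2(*(k0-h)[::-1]);b=np.array([.593,-.0736])-h
t1=np.arctan2(b[1],b[0]);d=(t1-t0)%(2*np.pi);print('swing deg',np.degrees(d))
t=t0+np.linspace(0,d,25);P=np.c_[np.cos(t),np.sin(t)]*24.0;print((np.diff(P,axis=0)).round(2).tolist())
E
```

```text
time: 3.35
eef_pos: [0.4623, 0.0802, 0.1909]
ee_rot: [-3.137, 0.162, -0.003]
force: [0.2, 0.1, 0.0]
finger_gap: 0.0513
grasp_force: 0.0
time: 4.15
eef_pos: [0.4617, 0.0802, 0.1893]
ee_rot: [-3.137, 0.162, 0.0]
force: [0.2, -0.3, 0.1]
finger_gap: 0.0231
grasp_force: 0.0
swing deg 56.05902679279645
[[-0.06, -0.98], [-0.02, -0.98], [0.02, -0.98], [0.05, -0.98], [0.09, -0.97], [0.13, -0.97], [0.17, -0.96], [0.21, -0.95], [0.25, -0.95], [0.29, -0.93], [0.33, -0.92], [0.36, -0.91], [0.4, -0.89], [0.44, -0.88], [0.47, -0.86], [0.51, -0.84], [0.54, -0.82], [0.57, -0.79], [0.61, -0.77], [0.64, -0.74], [0.67, -0.72], [0.69, -0.69], [0.72, -0.66], [0.75, -0.63]]
```

```bash
python3 -m pendant '[[[-0.06,-0.98,0,0.29],[-0.02,-0.98,0,0.29],[0.02,-0.98,0,0.29],[0.05,-0.98,0,0.29],[0.09,-0.97,0,0.29],[0.13,-0.97,0,0.29],[0.17,-0.96,0,0.29],[0.21,-0.95,0,0.29]]]'
python3 - <<'E'
from cell import *
import cv2
cv2.imwrite('pics/w2.png',capture('wrist')['pixels'][:,:,::-1])
E
```

```text
time: 4.95
eef_pos: [0.4676, 0.0022, 0.1893]
ee_rot: [-3.122, -0.349, -0.0]
force: [0.5, 0.0, -0.4]
finger_gap: 0.0234
grasp_force: 0.4
```

View pics/w2.png

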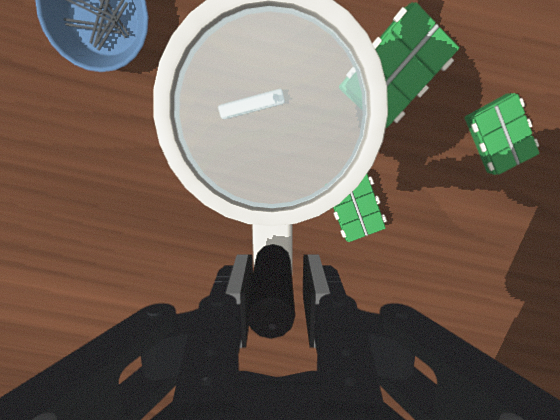

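The knob, at (272,290), sits between the pads, and the lens, at (270,105), is swinging with it under low force. I'll carry on.

```bash
python3 -m pendant '[[[0.25,-0.95,0,0.29],[0.29,-0.93,0,0.29],[0.33,-0.92,0,0.29],[0.36,-0.91,0,0.29],[0.4,-0.89,0,0.29],[0.44,-0.88,0,0.29],[0.47,-0.86,0,0.29],[0.51,-0.84,0,0.29]]]'
python3 -m pendant '[[[0.54,-0.82,0,0.29],[0.57,-0.79,0,0.29],[0.61,-0.77,0,0.29],[0.64,-0.74,0,0.29],[0.67,-0.72,0,0.29],[0.69,-0.69,0,0.29],[0.72,-0.66,0,0.29],[0.75,-0.63,0,0.29]]]'
python3 -m pendant '[[[0,0,0,0],[0,0,0,0],[0,0,0,0],[0,0,0,0],[0,0,0,0],[0,0,0,0],[0,0,0,0],[0,0,0,0]]]'
python3 - <<'E'
from cell import *
import cv2
cv2.imwrite('pics/top2.png',capture('top')['pixels'][:,:,::-1])
E
```

```text
time: 5.8
eef_pos: [0.4982, -0.0694, 0.1892]
ee_rot: [-3.025, -0.847, 0.0]
force: [0.1, 0.8, -0.2]
finger_gap: 0.023
grasp_force: 0.4
time: 6.6
eef_pos: [0.5503, -0.1275, 0.1892]
ee_rot: [-2.849, -1.323, 0.0]
force: [-0.4, 0.9, 0.5]
finger_gap: 0.0228
grasp_force: 0.4
time: 7.4
eef_pos: [0.55, -0.1275, 0.1893]
ee_rot: [2.85, 1.322, 0.0]
force: [0.3, 0.2, 0.4]
finger_gap: 0.0232
grasp_force: 0.0
```

View pics/top2.png

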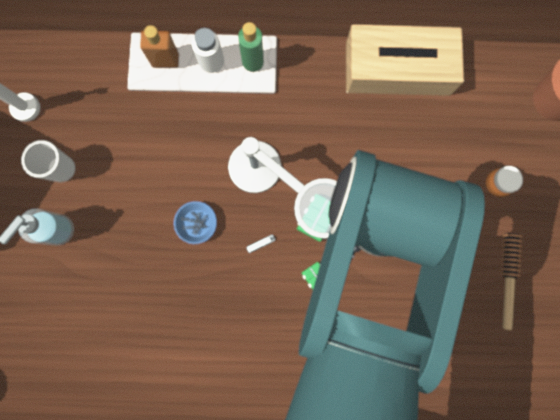

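The lens ring is partly hidden at (322,208), which fits being over the box. I'll open, lift and back off, then measure.

```bash
python3 -m pendant '[[[0,0,0,0],[0,0,0,0],[0,0,0,0],[0,0,0,0],[0,0,0,0],[0,0,1,0],[0,0,2,0],[0,0,3,0]]]' 0.6
python3 -m pendant '[[[0,0,4,0],[0,0,4,0],[-1,-4,0,0],[-1,-4,0,0],[-1,-4,0,0],[-1,-4,0,0],[-1,-4,0,0],[-1,-4,0,0]]]'
python3 -m pendant '[[[-1,-4,0,0],[-1,-4,0,0],[-1,-4,0,0],[0,0,0,0],[0,0,0,0],[0,0,0,0],[0,0,0,0],[0,0,0,0]]]'
python3 - <<'E'
from cell import *
import cv2,pickle
c=capture('top');pickle.dump(c,open('top3.pkl','wb'))
from h import proj
print(proj(c,(.593,-.0736,.176)),proj(c,(.593,-.0736,.024)))
cv2.imwrite('pics/top3.png',cv2.resize(c['pixels'][130:310,170:400,::-1],None,fx=3.3,fy=3.3,interpolation=2))
E
```

```text
time: 8.25
eef_pos: [0.5495, -0.1274, 0.2494]
ee_rot: [-2.849, -1.322, 0.002]
force: [0.6, -0.8, 1.0]
finger_gap: 0.0514
grasp_force: 0.0
time: 9.05
eef_pos: [0.4893, -0.369, 0.3303]
ee_rot: [2.849, 1.322, 0.001]
force: [0.4, 0.1, -0.8]
finger_gap: 0.0513
grasp_force: 0.0
time: 9.85
eef_pos: [0.4604, -0.4866, 0.3298]
ee_rot: [2.848, 1.324, 0.0]
force: [0.6, 0.8, -0.0]
finger_gap: 0.0512
grasp_force: 0.0
[325.17099699 207.5123902 ] [317.59154357 216.86466404]
```

View pics/top3.png

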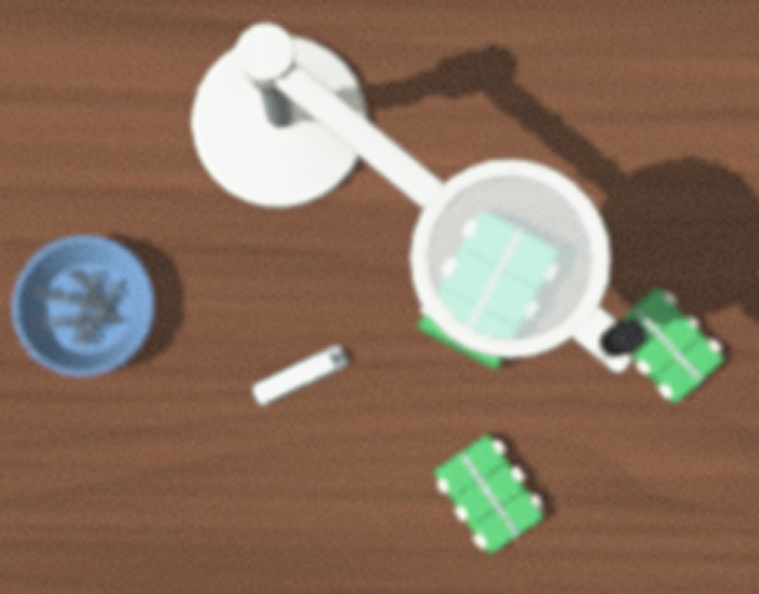

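The ring centre is at crop (510,257), which is image (324.5,207.9), against a target of (325.2,207.5). That is about 2 mm off. The box and dish haven't moved, and the robot is clear.

```bash
python3 -c "
from cell import *
print(finish_job())"
```

```text
the job is handed in; nothing more can be done
None
```

I swung the lens over the large green pill box, about 2 mm off centre in the last top-camera picture, let go and handed the job in; the box and dish had not visibly moved, and no verdict came back.

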